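Zero the kitchen scale with its dish and weigh the lemon

ROBOT

A 6-joint arm with a two-finger parallel gripper is mounted at the origin on the work surface; the furniture and walls round the work are solid. World frame = base frame: x ahead of the robot, y to its left, z up, the work surface at z = 0. Lengths are in m, angles in rad, forces in N, time in s.
With the tool pointing down it reaches from about 0.35 to 0.85 m from the base axis. Payload 8.1 kg.
Tool frame: the origin (TCP) lies midway between the tips of the shut fingers; the grasp point (between the pads) lies 19 mm behind it; z points along the fingers, y is the line along which they close (so a half turn about z gives the same grasp; the last joint's range is limited). The gripper opens to 93 mm and grips with 3 to 60 N. Pads are 15 mm wide; open, the fingers measure 128 mm over their backs; the gripper's body (75 mm by 188 mm) begins 65 mm behind the grasp point.
Start: joints at [1.08, 0.13, 1.488, -0, 1.523, -0.085], TCP at [0.237, 0.551, 0.219] pointing down, gripper open.
Joint ranges: [-2.96, 2.96], [-0.89, 2.26], [0.02, 2.5], [-1.34, 4.48], [0, 2.73], [-2.66, 2.66]. Speed limits (rad/s): [2.39, 2.39, 2.79, 3.14, 3.14, 3.14].

INTERFACE

Orientations are given as a unit quaternion [w, x, y, z].
In Python, from plant import ctrl gives the robot as it stands. Calls block until the motion is done:
- ctrl.reach(position, orientation): joint-space move of the TCP to a pose.
- ctrl.move_straight(position, frame=None, feed=0.15, threshold=None): straight line of the TCP; frame=None keeps the orientation; feed is the mean speed in m/s. With threshold (N) it stops when the force on the tool has changed by that much, and returns True; else False.
- ctrl.goto_joints(angles): joint-space move.
- ctrl.let_go() and ctrl.close_gripper(grip_force=None): open the fingers fully, or close them until they stop; grip_force is the grip in N (None keeps the last).
- ctrl.hold(seconds).
- ctrl.inverse_kinematics(position, orientation): joint angles nearest the present ones, or None.
- ctrl.snapshot(name): name is "side" or "top" or "wrist"; returns a dict with "pixels" (480x640x3 uint8, blue, green, red), "fx", "fy", "cx", "cy" (pixels), "pose" (4x4, takes a point from camera to world coordinates); the wrist camera has in their place "hand_eye" (4x4, takes a point from camera to tool coordinates, whose origin is the TCP and whose axes are the flange's). Camera axes: x right, y down, z forward; pixel columns grow to the right and rows downward; lengths in m; the calibration is good to about 2 mm. A picture is of the moment at which its call begins: read the wrist's pose just before it. There is no depth.
A pose or a line that the arm cannot do raises ctrl.IKError and nothing moves.
- ctrl.finish_job(): hands the job in; it is judged then, once.
Readings, each from a call of its own:
- ctrl.current_t(): time.
- ctrl.current_joints(): joint angles.
- ctrl.current_joint_vel(): joint speeds.
- ctrl.current_joint_efforts(): joint torques, N m.
- ctrl.current_tool_pos(): TCP position.
- ctrl.current_tcp_rot(): TCP orientation.
- ctrl.current_force(): force on the tool from outside, world axes, zero at the start.
- ctrl.current_wrist_torque(): the same for the moment, N m.
- ctrl.current_finger_gap(): finger opening in m.
- ctrl.current_gripper_force(): force on a finger pad.
Only numpy, scipy, OpenCV 4.12 (cv2) and the standard library are available. Lean on these libraries where they do the work, as an engineer would, in place of code of your own. Each camera call takes 0.05 s, during which the arm holds its last target. There are 200 camera calls.

TASK

Weigh the lemon in the white dish. First slide the kitchen scale straight back until its whole rear rests square against the raised back of the pastry board, so that it cannot skid, then set the dish upright in the middle of the pan, press the round black key on the sloping front right down to zero the scale and let it spring back, and only then lower the lemon into the dish without dropping it. Keep the scale against the board's back throughout, and leave the apple, tin, oil bottle and dial timer where they stand.

Things in the scene. Friction and masses are not known exactly. Their poses are not given: they have to be found in the camera images.
- pastry_board: Fixed wooden pastry board, 340 x 340 mm and 18 mm thick, with a raised wooden back 20 mm thick along its far (+x) edge that stands 70 mm above the worktop (52 mm above the board). Origin: centre of the board's underside, on the worktop; x points to the raised back, z up.
- board_stop (a point): Middle of the near face of the board's raised back, at the height of the board's upper surface (18 mm above the worktop). Axes as the board's: x points into the raised back.
- kitchen_scale: Loose white kitchen scale, 0.66 kg, 200 mm deep (x), 190 mm wide (y), 93 mm high, on four slippery feet (friction about 0.2) on the pastry board. Its front slopes 45 degrees, with a grey display on the left and the round black key on the right; a flat steel pan is its top. Origin: on its underside, 95 mm before its flat rear; x points from front to rear, y to the left, z up.
- scale_back (a point): Middle of the lower rear edge of the scale (scale frame x = 95, y = 0, z = 0 mm); it meets board_stop when the scale is pushed home. Axes as the scale's.
- pan_centre (a point): Centre of the pan's upper face, where the dish goes (scale frame x = -6, y = 0, z = 93 mm). Axes as the scale's.
- pan_front (a point): Middle of the front edge of the pan (scale frame x = -102, y = 0, z = 89 mm), the foremost part of the scale at that height and a good place to push. The steel pan is 193 (x) x 190 (y) x 8 mm and stands 14 mm above the body. Axes as the scale's.
- key_top (a point): Centre of the outer face of the round black key, 33 mm across, 55 mm right of the scale's middle. Its z axis points out of the key, square to the sloping front: 45 degrees up and towards the front. The pan's front edge overhangs the key, so it is pressed with the tool tilted about 45 degrees, along the key's axis, which passes 23 mm below and before that edge.
- zero_key (a joint): How far the key is pressed, 0 (out) to 0.005 m (right down). A spring pushes it out: 1.5 N to start it, 6 N to hold it right down.
- souffle_dish: Loose white ceramic souffle dish with straight fluted sides, 127 mm in diameter at the rim, 48 mm high, walls and floor 8 mm thick, open at the top, 0.3 kg (may vary by a quarter). Origin: centre of its underside; z up along its axis. It can be gripped by pinching the wall at the rim.
- lemon: Loose lemon lying on its side, 71 mm long (its x), 53 mm wide (its y), 51 mm high, 0.085 kg. Origin: at the centre of its underside as it lies at the start.
- lemon_mid (a point): Centre of the lemon, 25.5 mm above its origin; axes as the lemon's, x along its length.
- apple: Bystander: green apple, 70 mm across, 65 mm high. Origin: centre of its underside.
- tin: Bystander: short round food tin, 75 mm in diameter, 58 mm high. Origin: centre of its underside.
- oil_bottle: Bystander: tall green glass oil bottle, 61 mm in diameter, 268 mm high. Origin: centre of its underside.
- dial_timer: Bystander: round kitchen timer with a dial for its upper half, 71 mm in diameter, 54 mm high. Origin: centre of its underside.

How it is judged:
By the outcome, as a careful person would: the job done as asked, in the order asked, and still so for the second after the job is handed in, with the robot touching nothing.
It also fails if it takes over 72 s, if anything falls off the work surface, if the arm or the gripper's body presses on something with over 40 N, if the wrist force passes 120 N, or if a joint passes its speed limit or range.

## Working session

There is one attempt and no reset: what is moved stays moved. The work goes in short steps, each a Python script; the robot and the scene stay as the last script left them, time stands still between calls to the robot, and variables do not carry over. Pictures are saved under pics/ and viewed, at most 10 in all, crops included, and the job is handed in when it is done.

```bash
ls; mkdir -p pics; python3 - <<'E'
from plant import ctrl
import cv2,numpy as np
for n in("side","top"):
    s=ctrl.snapshot(n); cv2.imwrite(f"pics/{n}0.png",s["pixels"]); print(n,s["fx"],s["fy"],s["cx"],s["cy"],np.round(s["pose"],4).tolist())
s=ctrl.snapshot("wrist");print(np.round(s["hand_eye"],4).tolist(),s["fx"]);print(ctrl.current_tcp_rot(),ctrl.current_t())
E
```

```text
pics
side 480.4701946618533 480.4701946618533 316.54950576312757 238.3175462835722 [[0.8511, -0.2897, 0.4379, 0.0348], [-0.5245, -0.431, 0.7342, -0.8434], [-0.0239, -0.8546, -0.5187, 0.6702], [0.0, 0.0, 0.0, 1.0]]
top 460.2793481432576 460.2793481432576 314.5498040752323 249.027253639809 [[-0.0216, -0.9933, 0.1138, 0.4153], [-0.9996, 0.0196, -0.0184, -0.0331], [0.0161, -0.1142, -0.9933, 1.1018], [0.0, 0.0, 0.0, 1.0]]
[[-0.001, -0.96, -0.2801, 0.078], [1.0, -0.001, -0.0002, -0.0002], [-0.0001, -0.2801, 0.96, -0.1659], [0.0, 0.0, 0.0, 1.0]] 383.38734651508145
[-1.95687581e-04  2.01499655e-01  9.79488346e-01 -6.56693268e-04] 0.15
```

View pics/top0.png

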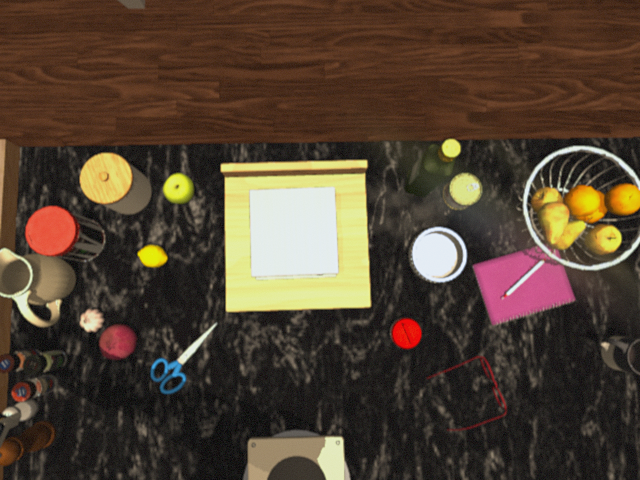

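View pics/side0.png

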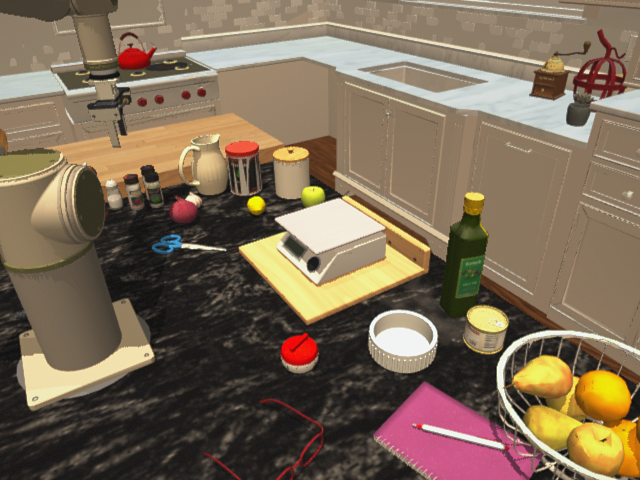

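```bash
cat > h.py <<'E'
import cv2,numpy as np
from plant import ctrl
from scipy.spatial.transform import Rotation as R
def quat(M): q=R.from_matrix(M).as_quat(); return q[[3,0,1,2]]
def rot(q): return R.from_quat(np.asarray(q)[[1,2,3,0]]).as_matrix()
def snap(n,save=None):
    T=np.eye(4); T[:3,:3]=rot(ctrl.current_tcp_rot()); T[:3,3]=ctrl.current_tool_pos()
    s=ctrl.snapshot(n); s["T"]=T@s["hand_eye"] if n=="wrist" else np.array(s["pose"])
    if save: cv2.imwrite(f"pics/{save}.png",s["pixels"])
    return s
def ray(s,uv):
    d=s["T"][:3,:3]@np.array([(uv[0]-s["cx"])/s["fx"],(uv[1]-s["cy"])/s["fy"],1]); return s["T"][:3,3],d/np.linalg.norm(d)
def plane(s,uv,z):
    o,d=ray(s,uv); return o+d*(z-o[2])/d[2]
def tri(*obs):
    A=np.zeros((3,3));b=np.zeros(3);L=[ray(*o) for o in obs]
    for o,d in L:
        P=np.eye(3)-np.outer(d,d);A+=P;b+=P@o
    p=np.linalg.solve(A,b)
    return p,max(np.linalg.norm(np.cross(p-o,d)) for o,d in L)
def proj(s,p):
    c=np.linalg.inv(s["T"])@np.append(p,1); return np.array([c[0]/c[2]*s["fx"]+s["cx"],c[1]/c[2]*s["fy"]+s["cy"]])
def comps(s,lo,hi,amin=60):
    m=cv2.inRange(cv2.cvtColor(s["pixels"],cv2.COLOR_BGR2HSV),np.array(lo),np.array(hi))
    m=cv2.morphologyEx(m,cv2.MORPH_OPEN,np.ones((2,2)))
    return sorted([c for c in cv2.findContours(m,cv2.RETR_EXTERNAL,cv2.CHAIN_APPROX_NONE)[0] if cv2.contourArea(c)>amin],key=cv2.contourArea,reverse=True)
E
python3 - <<'E'
from h import *
t=snap("top");s=snap("side")
for n,c in(("t",t),("s",s)):
    for nm,lo,hi in(("white",(0,0,170),(180,45,255)),("lemon",(22,150,120),(32,255,255)),("wood",(15,40,120),(30,140,255)),("apple",(33,100,80),(50,255,255)),("red",(0,180,120),(4,255,255))):
        for k in comps(c,lo,hi)[:6]:
            M=cv2.moments(k);print(n,nm,cv2.contourArea(k),cv2.boundingRect(k),np.round([M["m10"]/M["m00"],M["m01"]/M["m00"]],1),cv2.approxPolyDP(k,5,True).reshape(-1,2).tolist() if nm in("white","wood") and cv2.contourArea(k)>1500 else "")
a=cv2.resize(s["pixels"][185:365,235:500],None,fx=3,fy=3,interpolation=cv2.INTER_CUBIC);cv2.imwrite("pics/s1.png",a)
E
```

```text
t white 7543.5 (250, 188, 90, 93) [294.1 233.8] [[334, 188], [250, 192], [253, 277], [336, 276]]
t white 2284.5 (413, 228, 55, 55) [440.  255.2] [[431, 229], [414, 246], [415, 265], [431, 281], [452, 280], [466, 264], [465, 245], [450, 230]]
t white 957.0 (524, 147, 116, 124) [576.6 207.8] 
t white 211.5 (181, 325, 36, 39) [194.7 347.5] 
t white 136.5 (15, 294, 14, 21) [ 22.9 303.3] 
t white 131.5 (508, 262, 37, 34) [525.8 278.3] 
t lemon 927.0 (542, 207, 45, 41) [562.8 226.1] 
t lemon 612.0 (164, 174, 29, 30) [178.1 188.8] 
t lemon 468.0 (138, 246, 31, 23) [153.  256.8] 
t lemon 422.5 (598, 227, 25, 25) [610.6 239. ] 
t lemon 422.0 (578, 189, 25, 31) [590.1 203. ] 
t lemon 330.5 (621, 188, 19, 24) [630.7 199.3] 
t wood 1905.5 (249, 438, 78, 42) [280.2 453.7] [[325, 438], [251, 440], [249, 479], [267, 479], [293, 456], [318, 463]]
t wood 1422.0 (225, 174, 143, 57) [298.  191.1] 
t wood 1000.0 (36, 257, 29, 64) [ 50.9 284.6] 
t wood 852.0 (229, 161, 140, 11) [304.8 165.8] 
t wood 285.5 (266, 283, 106, 12) [323.3 286. ] 
t wood 260.5 (104, 155, 21, 39) [114.  173.7] 
t red 665.0 (393, 
[... 2349 characters left out ...]
[118, 11]]
s wood 7372.0 (240, 232, 184, 89) [332.6 272.4] [[240, 247], [307, 320], [423, 270], [390, 247], [382, 232], [320, 254], [318, 273], [327, 270], [317, 284], [277, 248], [289, 232]]
s wood 5352.5 (19, 300, 136, 111) [ 83.4 365.2] [[129, 300], [114, 304], [120, 347], [92, 367], [55, 369], [34, 331], [20, 337], [19, 377], [32, 410], [100, 390], [152, 363], [154, 353]]
s wood 3955.5 (0, 14, 85, 63) [36.3 44.7] [[0, 14], [0, 76], [84, 61], [71, 17], [47, 23]]
s wood 1436.0 (364, 63, 120, 30) [425.4  78.2] 
s apple 68.5 (457, 259, 15, 40) [460.9 278.8] 
s red 850.0 (282, 334, 37, 32) [300.  350.6] 
s red 375.0 (119, 49, 36, 19) [134.   58.5] 
s red 197.0 (227, 142, 32, 16) [242.8 151.4]
```

View pics/s1.png

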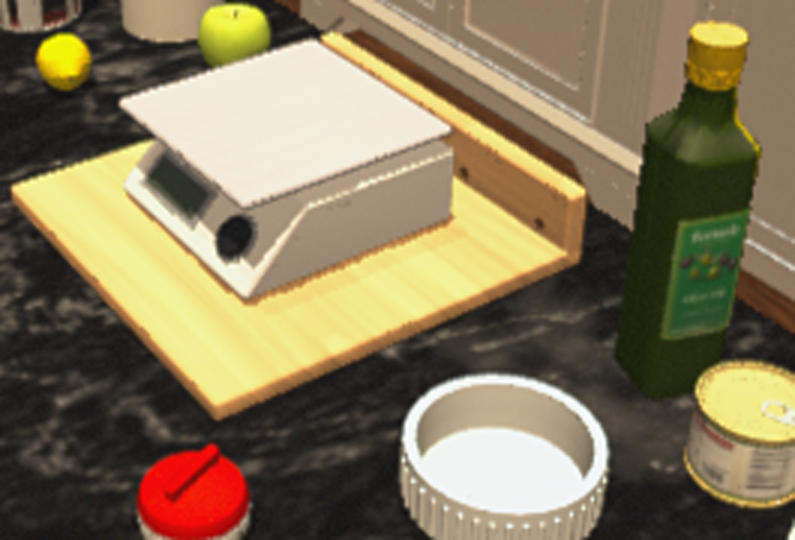

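```bash
python3 - <<'E'
from h import *
t=snap("top")
a=cv2.resize(t["pixels"][150:320,215:480],None,fx=3,fy=3,interpolation=cv2.INTER_CUBIC);cv2.imwrite("pics/t1.png",a)
s=snap("side")
# lemon, apple, tin-ish
for nm,a,b in(("lemon",(153,256.8),(256.5,205)),("dishrim",(438.3,254.8),(403.5,334-0))):
    print(nm,tri((t,a),(s,b)))
# dish outer rim ellipse in top
k=[k for k in comps(t,(0,0,110),(180,60,255)) if 400<cv2.boundingRect(k)[0]<430 and cv2.contourArea(k)>1500]
for c in k: print(cv2.fitEllipse(c),cv2.boundingRect(c)); e=cv2.fitEllipse(c); print(plane(t,e[0],.048))
E
```

```text
lemon (array([0.52833847, 0.3233394 , 0.02851412]), np.float64(0.0008729213908112063))
dishrim (array([ 0.51850559, -0.34093107,  0.04128074]), np.float64(0.0009506673621123525))
((439.6546630859375, 255.33998107910156), (54.724185943603516, 55.90839385986328), 137.57191467285156) (411, 228, 57, 56)
[ 0.5157332  -0.34151291  0.048     ]
```

View pics/t1.png

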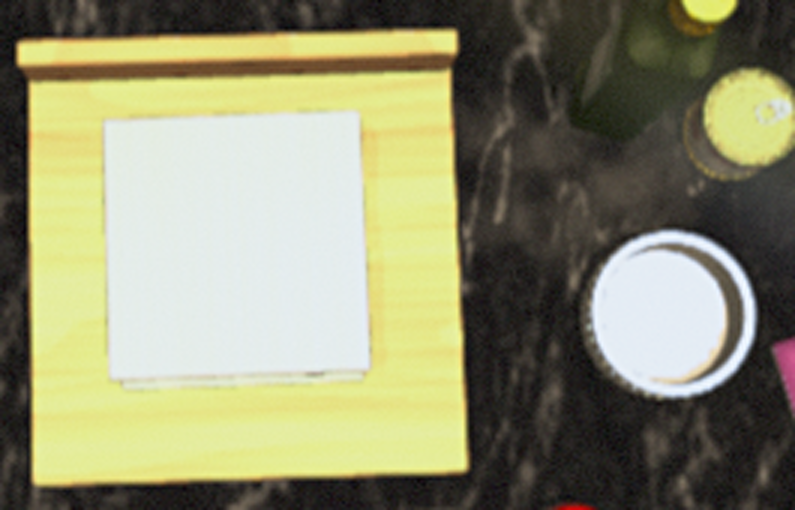

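```bash
python3 - <<'E'
from h import *
t=snap("top");s=snap("side")
T=lambda u,v:((u+.5)/3-.5+215,(v+.5)/3-.5+150)
S=lambda u,v:((u+.5)/3-.5+235,(v+.5)/3-.5+185)
np.set_printoptions(precision=4,suppress=True)
pc=[]
for n,a,b in(("RL",T(104,121),S(320,40)),("RR",T(359,111),S(452,130)),("FR",T(370,371),S(245,205)),("FL",T(110,382),S(120,103))):
    p=plane(t,a,.111);pc.append(p);print(n,*tri((t,a),(s,b)),p)
pc=np.array(pc);print("ctr",pc.mean(0),"yaw",np.degrees([np.arctan2(*(a-b)[[1,0]]) for a,b in((pc[0],pc[3]),(pc[1],pc[2]))]),np.degrees([np.arctan2(-(a-b)[0],(a-b)[1]) for a,b in((pc[0],pc[1]),(pc[3],pc[2]))]))
b=[plane(t,T(*u),.018) for u in((28,82),(455,72),(468,470),(33,486))];print("board",b);b=np.array(b)
print("byaw",np.degrees([np.arctan2(-(x-y)[0],(x-y)[1]) for x,y in((b[0],b[1]),(b[3],b[2]))]), np.degrees([np.arctan2(*(x-y)[[1,0]]) for x,y in((b[0],b[3]),(b[1],b[2]))]))
print("back top near edge",[plane(t,T(*u),.07) for u in((18,67),(457,57))])
print("FRboard",tri((t,T(468,470)),(s,S(218,405))),"FL",tri((t,T(33,486)),(s,S(12,187))))
print(plane(t,T(750,117),.058),"tin");print("timer",plane(t,(407.3,334.2),.05),"apple",plane(t,(178.5,188.5),.033))
E
```

```text
RL [0.6652 0.0876 0.1092] 0.0029511405768025967 [0.6621 0.0888 0.111 ]
RR [ 0.6666 -0.098   0.1083] 0.0004786312143329231 [ 0.6663 -0.0981  0.111 ]
FR [ 0.4755 -0.1012  0.1097] 0.00032011931420841715 [ 0.4752 -0.1009  0.111 ]
FL [0.4717 0.0857 0.1083] 0.0004625456378292235 [0.4711 0.0855 0.111 ]
ctr [ 0.5687 -0.0062  0.111 ] yaw [0.9755 0.8552] [1.2927 1.2425]
board [array([0.7183, 0.1609, 0.018 ]), array([ 0.7207, -0.1825,  0.018 ]), array([ 0.4019, -0.1817,  0.018 ]), array([0.397 , 0.1567, 0.018 ])]
byaw [0.3995 0.8411] [ 0.7373 -0.1452]
back top near edge [array([0.7156, 0.1592, 0.07  ]), array([ 0.7178, -0.1773,  0.07  ])]
FRboard (array([ 0.4019, -0.1819,  0.0169]), np.float64(6.389019825400833e-06)) FL (array([0.3974, 0.1567, 0.0168]), np.float64(0.0005580715136951206))
[ 0.6696 -0.4054  0.058 ] tin
timer [ 0.3381 -0.258   0.05  ] apple [0.6881 0.2653 0.033 ]
```

```bash
python3 - <<'E'
from h import *
np.set_printoptions(precision=4,suppress=True)
yaw=np.radians(.5); Rb=R.from_euler('z',yaw).as_matrix()
D=Rb@np.diag([-1,1,-1.]); q=quat(D)
ctrl.reach([.42,-.008,.2],q)
ctrl.move_straight([.43,-.0085,.099],feed=.2)
hit=ctrl.move_straight([.545,-.0075,.099],feed=.06,threshold=8)
print(hit,ctrl.current_tool_pos(),ctrl.current_force(),ctrl.current_t())
ctrl.move_straight([.45,-.0085,.099],feed=.2)
ctrl.close_gripper(20); print(ctrl.current_finger_gap())
hit=ctrl.move_straight([.55,-.0085,.099],feed=.06,threshold=16)
print(hit,ctrl.current_tool_pos(),ctrl.current_force())
ctrl.move_straight([.44,-.0085,.099],feed=.2)
print(ctrl.current_t())
ctrl.move_straight([.40,-.0085,.2],feed=.25)
ctrl.let_go();ctrl.goto_joints(np.array([1.0,*ctrl.current_joints()[1:]]))
t=snap("top");s=snap("side")
a=cv2.resize(t["pixels"][150:290,215:385],None,fx=3,fy=3,interpolation=cv2.INTER_CUBIC)
b=cv2.resize(s["pixels"][190:290,270:440],None,fx=3,fy=3,interpolation=cv2.INTER_CUBIC)
b=cv2.copyMakeBorder(b,0,0,0,0,0);cv2.imwrite("pics/p2.png",np.vstack([a,b])[:,:]);print(a.shape,b.shape,ctrl.current_t())
E
python3 -c "
import cv2;a=cv2.imread('pics/p2.png');import numpy as np
x=a[:420];y=np.zeros_like(x);y[:300]=a[420:];cv2.imwrite('pics/p2b.png',cv2.resize(np.hstack([x[:,:390],y[:,100:]]),(800,420)))"
```

```text
True [ 0.5116 -0.0078  0.098 ] [0.3452 0.1288 0.396 ] 4.5083
0.00021958402747228518
True [ 0.5116 -0.0084  0.0982] [ 1.4529 -0.0132 -0.1533]
7.9667
(420, 510, 3) (300, 510, 3) 11.725
```

View pics/p2b.png

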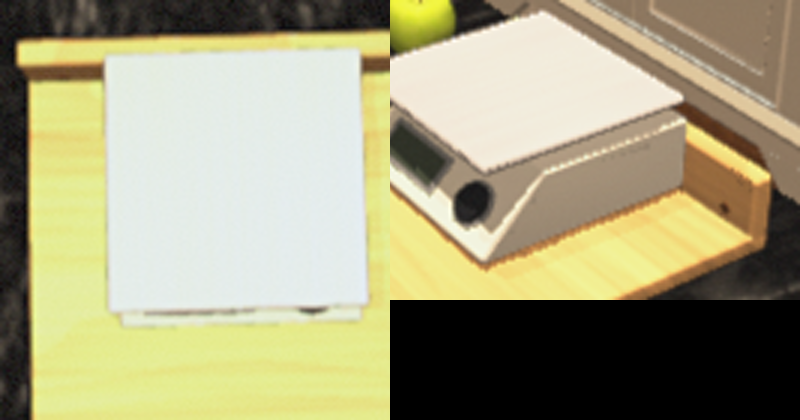

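```bash
python3 - <<'E'
from h import *
np.set_printoptions(precision=4,suppress=True)
t=snap("top");s=snap("side")
T=lambda u,v:((u+.5)/3-.5+215,(v+.5)/3-.5+150)
S=lambda u,v:((u+.5)/3-.5+235,(v+.5)/3-.5+185)
c=np.array([plane(t,T(*u),.11) for u in((105,55),(360,48),(370,303),(109,311))]);print(c,c.mean(0))
d,e=tri((t,T(674.5,314)),(s,S(504,447)));print("rim",d,e,"bottle",plane(t,(451,148),.268))
q=[0,0,1,0]
assert abs(d[2]-.048)<.006
g=np.array([d[0],d[1]+.0595])
ctrl.reach([*g,.2],q)
w=snap("wrist","w_dish")
ctrl.move_straight([*g,.06],feed=.2)
ctrl.move_straight([*g,.018],feed=.08,threshold=6)
ctrl.close_gripper(40)
print(ctrl.current_finger_gap(),ctrl.current_gripper_force(),ctrl.current_tool_pos())
ctrl.move_straight([*g,.10],feed=.12)
ctrl.move_straight([*g,.24],feed=.2)
snap("side","s_lift");print(ctrl.current_finger_gap(),ctrl.current_force(),ctrl.current_t())
E
```

```text
[[ 0.712   0.0879  0.11  ]
 [ 0.7141 -0.1001  0.11  ]
 [ 0.5244 -0.1023  0.11  ]
 [ 0.5224  0.0861  0.11  ]] [ 0.6182 -0.0071  0.11  ]
rim [ 0.5177 -0.342   0.0438] 0.0009001791530281422 bottle [ 0.697  -0.3093  0.268 ]
0.00883713796912203 38.408989364106674 [ 0.5185 -0.2829  0.0186]
0.008452448259039328 [ 0.0049  0.4969 -3.3034] 19.0417
```

View pics/s_lift.png

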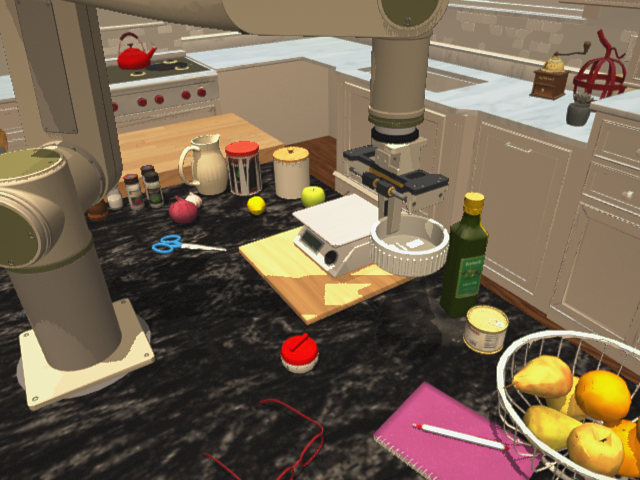

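```bash
python3 - <<'E'
from h import *
np.set_printoptions(precision=4,suppress=True)
y=-.007+.0595
ctrl.move_straight([.53,-.1,.235],feed=.3)
ctrl.move_straight([.617,y,.17],feed=.25)
ctrl.hold(.2)
hit=ctrl.move_straight([.617,y,.126],feed=.03,threshold=2)
print(hit,ctrl.current_tool_pos(),ctrl.current_force())
ctrl.let_go(); 
ctrl.move_straight([.617,y,.22],feed=.2)
ctrl.reach([.42,.15,.25],[0,0,1,0])
t=snap("top","t3");s=snap("side","s3");print(ctrl.current_t())
a=cv2.resize(t["pixels"][150:290,215:385],(480,395),interpolation=cv2.INTER_CUBIC)
b=cv2.resize(s["pixels"][160:300,270:383],(319,395),interpolation=cv2.INTER_CUBIC)
cv2.imwrite("pics/p3.png",np.hstack([a,b]))
E
```

```text
True [0.6165 0.0528 0.1298] [1.0484 2.2242 2.6075]
25.0583
```

View pics/p3.png

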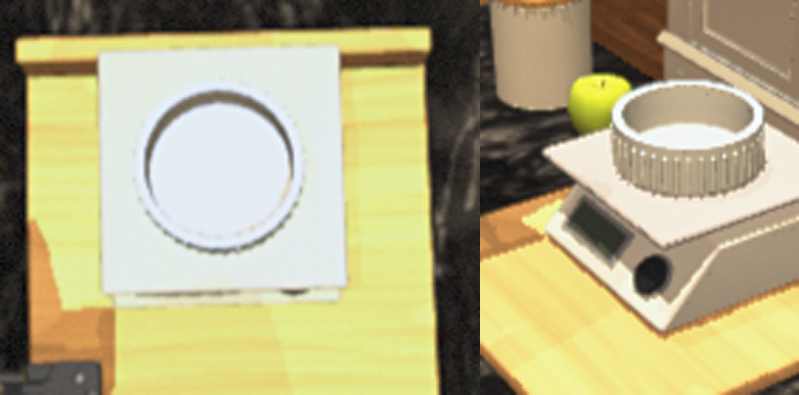

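```bash
cat > k.py <<'E'
from h import *
def darkblob(s,p0,rad=30,vmax=70):
    g=cv2.GaussianBlur(cv2.cvtColor(s["pixels"],cv2.COLOR_BGR2GRAY),(3,3),0);u,v=proj(s,p0);m=np.zeros_like(g)
    cv2.circle(m,(int(round(u)),int(round(v))),rad,255,-1)
    m=((g<vmax)&(m>0)).astype(np.uint8)*255
    n,l,st,c=cv2.connectedComponentsWithStats(m)
    i=1+np.argmax(st[1:,4]);return c[i],st[i]
E
python3 - <<'E'
from k import *
np.set_printoptions(precision=4,suppress=True)
t=snap("top");s=snap("side")
print("dish",plane(t,(292.9,208.8),.158),tri((t,(292.9,208.8)),(s,(270+208/2.823,160+116/2.823))))
o,d=ray(s,(330.7,256.8)); p=o+d*(-.0625-o[1])/d[1];print("key1",p)
print(darkblob(s,p,14))
a=.7071; D=R.from_euler('z',.5,degrees=True).as_matrix()@np.array([[-a,0,a],[0,1,0],[-a,0,-a]]);n=-D[:,2]
ctrl.close_gripper(20)
q=quat(D);P1=p+.16*n+[0,.03,0];P2=p+.12*n+[0,-.03,0];P3=p+.05*n
print(ctrl.inverse_kinematics(P1,q),ctrl.inverse_kinematics(P3,q))
ctrl.reach(P1,q);w=snap("wrist","wk1");print(darkblob(w,p,45))
ctrl.move_straight(P2,feed=.2);w2=snap("wrist","wk2");print(darkblob(w2,p,45),ctrl.current_t(),proj(w2,p))
cv2.imwrite("pics/wk.png",cv2.resize(np.hstack([w["pixels"],w2["pixels"]]),(800,300)))
E
```

```text
dish [ 0.6088 -0.0073  0.158 ] (array([ 0.6097, -0.0076,  0.1563]), np.float64(0.0006912311488377007))
key1 [ 0.5372 -0.0625  0.056 ]
(array([330.5042, 256.8739]), array([325, 251,  12,  13, 119], dtype=int32))
None NoneTraceback (most recent call last):
  File "<stdin>", line 11, in <module>
plant.IKError: the arm cannot take that pose within its joint ranges
```

```bash
python3 - <<'E'
from k import *
np.set_printoptions(precision=3,suppress=True)
# nudge dish home (differential to the pan-front contact reading)
ctrl.close_gripper(20)
ctrl.reach([.49,-.0073,.2],[0,0,1,0])
ctrl.move_straight([.50,-.0073,.136],feed=.2)
f0=ctrl.current_force()
ctrl.move_straight([.5443,-.0073,.136],feed=.05)
print("nudge",ctrl.current_tool_pos(),ctrl.current_force()-f0)
ctrl.move_straight([.50,-.0073,.136],feed=.2);ctrl.move_straight([.44,-.03,.2],feed=.25)
p=np.array([.5372,-.0625,.056])
for roll in(0,180,90,-90):
  for tilt in(45,40,35,30):
    t=np.radians(tilt);z=np.array([np.sin(t),0,-np.cos(t)]);y=np.array([0,1.,0]);D=np.c_[np.cross(y,z),y,z]@R.from_euler('z',roll,degrees=True).as_matrix()
    r=[ctrl.inverse_kinematics(p-d*z,quat(D)) for d in(.0,.03,.06,.12)]
    print(roll,tilt,[x is not None for x in r],r[1])
t=snap("top");s=snap("side");print(ctrl.current_t())
a=cv2.resize(t["pixels"][150:290,215:385],(480,395),interpolation=cv2.INTER_CUBIC)
b=cv2.resize(s["pixels"][160:300,270:383],(319,395),interpolation=cv2.INTER_CUBIC)
cv2.imwrite("pics/p4.png",np.hstack([a,b]))
E
```

```text
nudge [ 0.544 -0.007  0.136] [-0.215 -0.491 -0.244]
0 45 [False, False, False, False] None
0 40 [False, False, False, False] None
0 35 [True, True, True, False] [-0.369 -0.561  2.468  0.334  0.684 -2.14 ]
0 30 [True, True, True, True] [-0.337 -0.473  2.374  0.243  0.756 -2.044]
180 45 [False, False, False, False] None
180 40 [False, False, False, False] None
180 35 [True, True, True, False] [-0.369 -0.561  2.468  0.334  0.684  1.001]
180 30 [True, True, True, True] [-0.337 -0.473  2.374  0.243  0.756  1.098]
90 45 [False, False, False, False] None
90 40 [False, False, False, False] None
90 35 [True, True, True, False] [-0.369 -0.561  2.468  0.334  0.684 -0.57 ]
90 30 [True, True, True, True] [-0.337 -0.473  2.374  0.243  0.756 -0.473]
-90 45 [False, False, False, False] None
-90 40 [False, False, False, False] None
-90 35 [True, True, True, False] [-0.369 -0.561  2.468  0.334  0.684  2.572]
-90 30 [True, False, False, False] None
30.0667
```

View pics/p4.png

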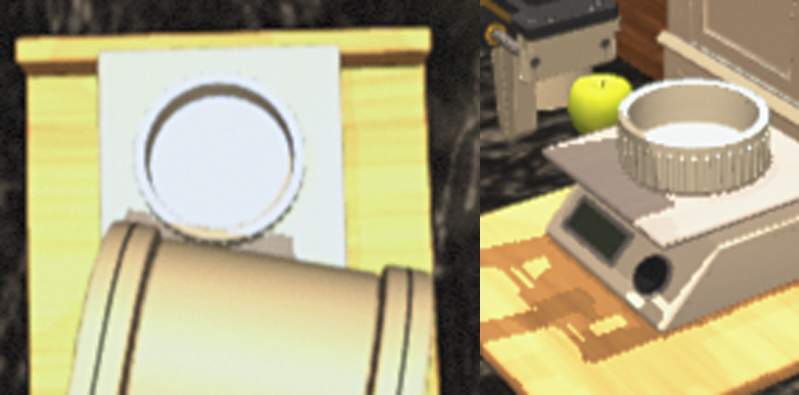

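```bash
python3 - <<'E'
from k import *
np.set_printoptions(precision=4,suppress=True)
p=np.array([.5372,-.0625,.056]);off=.052
s0=snap("side")
for tilt in(43,41,39,37,35,33):
    t=np.radians(tilt);z=np.array([np.sin(t),0,-np.cos(t)]);y=np.array([0,1.,0]);D=np.c_[np.cross(y,z),y,z];q=quat(D)
    r=[ctrl.inverse_kinematics(p-[0,off,0]+d*np.array([-.7071,0,.7071]),q) for d in(-.01,.03,.07)]
    ok=all(x is not None for x in r);print(tilt,ok)
    if ok: break
ctrl.let_go()
n=np.array([-.7071,0,.7071])
ctrl.reach(p-[0,off,0]+.07*n,q)
w=snap("wrist","wk");print(darkblob(w,p,40),proj(w,p),ctrl.current_joints())
print(darkblob(s0,p,14))
print(tri((w,darkblob(w,p,40)[0]),(s0,darkblob(s0,p,14)[0])),ctrl.current_t())
E
```

```text
43 False
41 False
39 False
37 False
35 True
(array([397.3292, 272.8787]), array([ 370,  246,   58,   62, 2184], dtype=int32)) [395.3096 273.1576] [-0.5732 -0.6856  2.4916  0.426   0.8535 -2.3478]
(array([330.3136, 256.9237]), array([325, 251,  12,  13, 118], dtype=int32))
(array([ 0.5371, -0.0613,  0.0555]), np.float64(0.0003541392228577613)) 32.3167
```

View pics/wk.png

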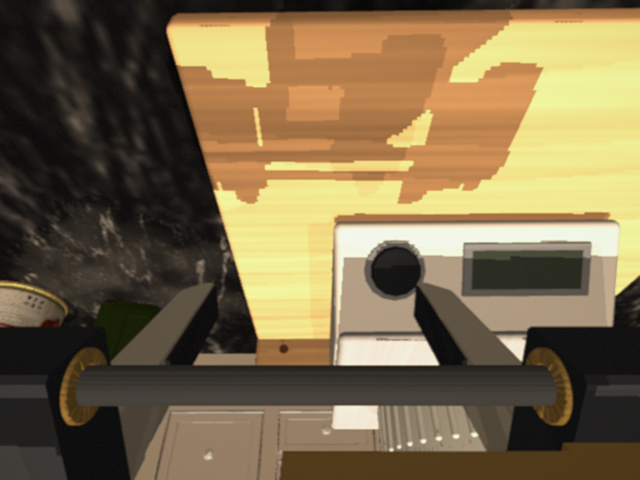

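```bash
python3 - <<'E'
from k import *
np.set_printoptions(precision=4,suppress=True)
n=np.array([-.7071,0,.7071]);d=np.array([-.7071,0,-.7071])
k=np.array([.5371,-.0613,.0555])+.003*d-[0,.051,0]
ctrl.move_straight(k+.015*n,feed=.12)
hit=ctrl.move_straight(k+.002*n,feed=.03,threshold=2.0)
print(hit,(ctrl.current_tool_pos()-k)@n,ctrl.current_force()); 
f=ctrl.current_force()
c=ctrl.move_straight(k-.012*n,feed=.015,threshold=14)
print(c,(ctrl.current_tool_pos()-k)@n,ctrl.current_force(),ctrl.current_t())
ctrl.hold(.15);print((ctrl.current_tool_pos()-k)@n,ctrl.current_force())
w=snap("wrist","wpress")
ctrl.move_straight(k+.07*n,feed=.12)
w=snap("wrist","wafter");print(darkblob(w,k+[0,.051,0],40),ctrl.current_t())
E
```

```text
True 0.0030765495213806097 [-0.5103 -1.6176  3.7696]
True -0.0006131474444502046 [-15.1849  -1.4714  14.9956] 33.8333
-0.0005090921663050046 [-13.777   -0.5991  13.6334]Traceback (most recent call last):
  File "<stdin>", line 13, in <module>
plant.IKError: the arm cannot follow that straight line within its joint ranges
```

```bash
python3 - <<'E'
from k import *
np.set_printoptions(precision=4,suppress=True)
n=np.array([-.7071,0,.7071]);d=np.array([-.7071,0,-.7071])
k=np.array([.5371,-.0613,.0555])+.003*d-[0,.051,0]
for h in(.0005,.0015,.003,.0045,.006,.008):
    ctrl.move_straight(k+h*n,feed=.03);print(h,(ctrl.current_tool_pos()-k)@n,ctrl.current_force()@n)
ctrl.move_straight(k+.05*n,feed=.12)
print(ctrl.current_t())
E
```

```text
0.0005 0.0006461518428617295 5.147444693482353
0.0015 0.0016133641513921147 4.181600146515331
0.003 0.0030930246757398844 2.920997760805043
0.0045 0.004498258095171922 1.292106551483052
0.006 0.005923317901489634 0.42421953151403224
0.008 0.008037116769296707 0.33031352484637816
36.0333
```

```bash
python3 - <<'E'
from k import *
np.set_printoptions(precision=4,suppress=True)
s=ctrl.snapshot("wrist");H=np.array(s["hand_eye"])
K=np.linalg.inv(H)
def pt(u,v,x):
    d=H[:3,:3]@[(u-s["cx"])/s["fx"],(v-s["cy"])/s["fy"],1];o=H[:3,3];return o+d*(x-o[0])/d[0]
for u,v in((415,285),(418,292),(435,287),(470,310),(520,342),(440,365)): print((u,v),pt(u,v,.0075),pt(u,v,.0))
g=cv2.imread("pics/wk.png")
for y in(.0465,.0555,.064):
  for z in(0,-.02,-.04):
    c=K@[.0075,y,z,1];print(y,z,c[:2]/c[2]*s["fx"]+[s["cx"],s["cy"]])
for row in(290,300,310,320,330): print(row,cv2.cvtColor(g,cv2.COLOR_BGR2GRAY)[row,405:535:4].tolist())
E
```

```text
(415, 285) [0.0075 0.0464 0.0013] [0.     0.0513 0.0191]
(418, 292) [ 0.0075  0.0457 -0.0067] [0.     0.0506 0.0102]
(435, 287) [ 0.0075  0.0551 -0.0011] [0.     0.0609 0.0164]
(470, 310) [ 0.0075  0.0622 -0.0246] [ 0.      0.0689 -0.0096]
(520, 342) [ 0.0075  0.0701 -0.0489] [ 0.      0.0775 -0.0365]
(440, 365) [ 0.0075  0.0384 -0.0623] [ 0.      0.0425 -0.0512]
0.0465 0 [415.9934 286.1075]
0.0465 -0.02 [428.0117 305.0197]
0.0465 -0.04 [443.3101 329.0938]
0.0555 0 [435.2653 286.0937]
0.0555 -0.02 [449.5983 305.005 ]
0.0555 -0.04 [467.8435 329.0782]
0.064 0 [453.4677 286.0807]
0.064 -0.02 [469.9872 304.9911]
0.064 -0.04 [491.0159 329.0634]
290 [20, 28, 86, 15, 54, 86, 84, 87, 85, 86, 84, 104, 159, 160, 125, 87, 86, 80, 83, 82, 81, 82, 80, 82, 81, 83, 83, 83, 82, 82, 83, 83, 83]
300 [161, 161, 151, 12, 16, 17, 67, 85, 84, 86, 84, 85, 85, 84, 137, 160, 160, 158, 159, 160, 160, 159, 159, 158, 160, 158, 159, 158, 158, 159, 158, 158, 157]
310 [160, 161, 129, 14, 15, 14, 15, 21, 82, 84, 86, 86, 85, 84, 84, 85, 94, 160, 159, 159, 158, 158, 158, 157, 158, 158, 158, 157, 158, 157, 157, 157, 157]
320 [159, 160, 161, 36, 16, 15, 12, 13, 15, 56, 85, 85, 84, 85, 86, 85, 85, 85, 83, 143, 158, 158, 158, 157, 157, 158, 158, 157, 157, 158, 157, 157, 157]
330 [153, 153, 151, 151, 90, 10, 15, 18, 11, 15, 13, 72, 85, 86, 84, 85, 84, 85, 85, 85, 84, 100, 144, 145, 144, 136, 129, 129, 130, 130, 131, 16, 16]
```

```bash
cat >> h.py <<'E'
def lemonblob(s,p0):
    c=comps(s,(20,120,50),(33,255,255),150);u=proj(s,p0)
    c=[k for k in c if cv2.pointPolygonTest(cv2.convexHull(k),tuple(map(float,u)),True)>-25]
    k=max(c,key=cv2.contourArea);M=cv2.moments(k);return k,(M["m10"]/M["m00"],M["m01"]/M["m00"])
E
python3 - <<'E'
from h import *
np.set_printoptions(precision=4,suppress=True)
q=[0,0,1,0];p0=np.array([.528,.323,.0255])
ctrl.reach([.44,-.15,.21],q)
ctrl.reach([.47,.29,.23],q);a=snap("wrist","wl1");A,ca=lemonblob(a,p0)
ctrl.move_straight([.53,.34,.23],feed=.3);b=snap("wrist","wl2");B,cb=lemonblob(b,p0)
print(tri((a,ca),(b,cb)))
for s,C,c in((a,A,ca),(b,B,cb)):
    P=np.array([plane(s,u,.0255)[:2] for u in C.reshape(-1,2).astype(float)])
    r=cv2.minAreaRect(P.astype(np.float32)*1000);e=cv2.fitEllipse(P.astype(np.float32)*1000)
    print(plane(s,c,.0255),r,e)
print(ctrl.current_t())
th=np.radians(14);D=np.c_[[-1,0,0],[0,np.cos(th),-np.sin(th)],[0,-np.sin(th),-np.cos(th)]]
for h in(0,.1): print(ctrl.inverse_kinematics([.614,-.02,.15+h],quat(D)))
cv2.imwrite("pics/wl.png",cv2.resize(np.hstack([a["pixels"],b["pixels"]]),(800,300)))
E
```

```text
(array([0.5301, 0.3268, 0.0285]), np.float64(5.80520423038818e-06))
[0.5312 0.3271 0.0255] ((531.505615234375, 327.2242431640625), (60.46784973144531, 59.34933853149414), 29.40953254699707) ((531.7638549804688, 327.1647644042969), (54.764923095703125, 67.63920593261719), 164.495361328125)
[0.5307 0.3267 0.0255] ((531.0325927734375, 326.5993957519531), (58.74278259277344, 60.1384391784668), 26.73346710205078) ((531.2835693359375, 326.7577819824219), (53.41328048706055, 67.7887954711914), 167.18179321289062)
38.9583
[ 0.0327  0.2271  1.527  -0.2479  1.4008 -1.4943]
[ 0.0327  0.1717  1.4062 -0.2442  1.5718 -1.5373]
```

```bash
python3 - <<'E'
from h import *
np.set_printoptions(precision=4,suppress=True)
L=np.array([.5308,.3268]);B=np.diag([-1,1,-1.])
best=None
for yaw in(75.5,-104.5):
    q=quat(R.from_euler('z',yaw,degrees=True).as_matrix()@B);j=ctrl.inverse_kinematics([*L,.0315],q);print(yaw,j)
    if j is not None and (best is None or abs(j[5])<abs(best[1][5])): best=(q,j)
q=best[0]
ctrl.reach([*L,.13],q)
ctrl.move_straight([*L,.0315],feed=.12,threshold=5)
ctrl.close_gripper(20);print(ctrl.current_finger_gap(),ctrl.current_gripper_force(),ctrl.current_tool_pos())
ctrl.move_straight([*L,.06],feed=.06)
g=ctrl.current_finger_gap()
ctrl.move_straight([*L,.26],feed=.2)
print(g,ctrl.current_finger_gap(),ctrl.current_gripper_force(),ctrl.current_t())
snap("side","s_lem");t=snap("side");
k,c=lemonblob(t,[*L,.25]);print(c,proj(t,[*L,.25]),cv2.boundingRect(k))
E
```

```text
75.5 [ 0.4696  0.3503  1.587  -0.      1.2043 -2.4189]
-104.5 [ 0.4696  0.3503  1.587  -0.      1.2043  0.7227]
0.047945897241147194 18.974779800546457 [0.5308 0.3268 0.0314]
0.04873629159518799 0.04856857249553197 18.93665814405722 44.075
(249.51170145477545, 130.9873497786211) [249.1468 131.0713] (240, 122, 20, 19)
```

```bash
python3 - <<'E'
from h import *
np.set_printoptions(precision=4,suppress=True)
th=np.radians(14);D=np.c_[[1,0,0],[0,-np.cos(th),np.sin(th)],[0,-np.sin(th),-np.cos(th)]];q=quat(D)
y=-.0213+.0015; x=.6135; z=.146+.006
print(ctrl.inverse_kinematics([x,y,z],q))
ctrl.reach([x,y,.30],q)
ctrl.move_straight([x,y,z+.025],feed=.15); ctrl.hold(.3)
hit=ctrl.move_straight([x,y,z-.006],feed=.02,threshold=1.5)
print(hit,ctrl.current_tool_pos(),ctrl.current_force(),ctrl.current_finger_gap(),ctrl.current_t())
snap("side","s_in")
E
```

```text
[ 0.0331  0.2243  1.5265 -0.2477  1.4041  1.6468]
True [ 0.6134 -0.0199  0.1527] [-0.4861  0.6075  3.5329] 0.04810901023644855 47.8833
```

```bash
python3 - <<'E'
from h import *
np.set_printoptions(precision=4,suppress=True)
f=ctrl.current_force();ctrl.let_go();print(ctrl.current_force()-f,ctrl.current_finger_gap())
p=ctrl.current_tool_pos()
ctrl.move_straight([p[0],p[1],.19],feed=.06);ctrl.move_straight([p[0],p[1],.26],feed=.2)
ctrl.reach([.35,.3,.3],[0,0,1,0])
t=snap("top","t9");s=snap("side","s9");print(ctrl.current_t())
a=cv2.resize(t["pixels"][150:290,215:385],(480,395),interpolation=cv2.INTER_CUBIC)
b=cv2.resize(s["pixels"][160:300,270:383],(319,395),interpolation=cv2.INTER_CUBIC)
cv2.imwrite("pics/p9.png",np.hstack([a,b]))
E
```

```text
[-0.1246 -0.0395 -4.8799] 0.09290500572992065
52.4
```

View pics/p9.png

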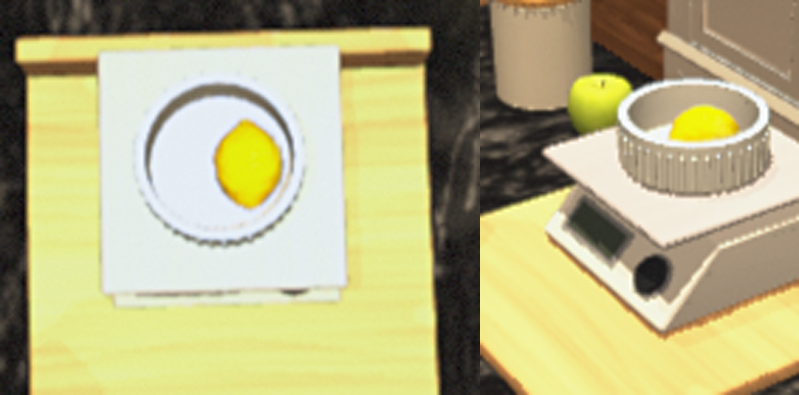

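The picture shows the lemon lying in the dish (crop about 250,163). The dish is upright with its rim centre at about (220,162), and the pan is still up against the board's back (about 47–53 at its rear edge). I'm handing in.

```bash
python3 -c "
from plant import ctrl
print(ctrl.finish_job())"
```

```text
the job is handed in; nothing more can be done
None
```

The job is handed in at about 52 s: scale pushed home against the board's back, dish upright within a few mm of the pan's middle, key pressed right down and sprung back, then the lemon lowered into the dish; the verdict was not shown.

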